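Reset the door stay of a stovetop drying oven to its widest hole

TASK

The small metal drying oven on the range has its door held ajar by a flat stay bar on its roof, whose long slot, nearest the door, sits over an upright pin. Lift the stay off the pin, swing the door wider and drop the end hole, the round one nearest the upright grip post, fully down over the pin so that the stay lies level again and holds the door wide open; then let go. The pin sits anywhere along its short track, so feel for it. Leave the two jars on the roof standing where they are.

Things in the scene. Friction and masses are not known exactly. Their poses are not given: they have to be found in the camera images.
- oven: Plain metal box oven, 220 (x) by 280 (y) by 165 mm high, fixed on the range. Origin under its centre; own +x points to its back, +y to its left as seen from the front. The door is on the front (-x), hinged on a vertical axis at x=-112, y=+130 mm; beside it a narrow fixed panel with a round gauge. Two spice jars stand on the right of the roof.
- track_mid (a point): Middle of the pin's short track on the oven roof (x=-57, y=+30 mm in the oven's frame), at the height of the pin's top. The upright pin, 11 mm thick, top 19 mm above the roof, last 3 mm tapered to 8 mm, is clamped along the oven's x anywhere within 8 mm of this point; where is NOT reported: dab the stay lightly on it, shift, try again. Pushing does not move it.
- door (a joint): Opening of the oven door, rad, 0 shut, growing as it swings out towards the robot (limit 1.75). The door is 180 mm wide and stays where it is left (stiff hinge, about 1 to 2 N at the stay). It starts at 0.24; with the end hole on the pin it is 1.03 (pin at the back of its track) to 1.24 (pin at the front).
- stay_swivel (a joint): Turn of the stay about its upright pivot on the door's top edge, rad, counter-clockwise from above, relative to the door. The bar's direction in the oven's frame is the angle (stay_swivel - door) from +x. The pivot lies at hinge + (-6, -100) mm in the oven's frame with the door shut, and swings with the door. About 0.19 at the start. Turns freely.
- stay (a joint): Upward tilt of the stay about the same pivot, rad: 0 level (lowest), growing as the grip end is raised; the tilt axis is at the bar's mid-thickness, 175 mm above the oven's underside. It falls by its own weight (100 to 170 g). About 0.17 lifts the slot off the pin, 0.10 is enough at the end hole; about 0.075 when the bar rests on the pin's top near the end hole.
- stay_grip (a point): Centre of the stay's upright round grip post, 16 mm thick, 36 mm high, on top of the bar 205 mm from the pivot; pinch it from above, best across the bar. The point's x axis runs along the bar from pivot to post, z up. The bar is a flat strip 231x32x6 mm with a slot 36x14 mm and two round holes in a row; its mid-thickness is 26 mm below this point, its underside 7 mm above the roof when level.
- hole_2 (a point): Lower mouth of the middle hole (round), 123 mm from the pivot (82 mm from the grip post): not the one wanted. The slot is centred 85 mm from the pivot.
- hole_3 (a point): Lower mouth of the end hole, 161 mm from the pivot (44 mm from the grip post): the hole to be put over the pin. 14 mm wide, so 1.5 mm of play all round the pin. When seated it is 12 mm below the pin's top, at the same height as at the start.
- jar_a: One spice jar on the oven roof, 52 mm wide, 62 high, origin under its centre; leave it.
- jar_b: The other spice jar on the oven roof, same size; leave it.

How it is judged:
By the outcome, as a careful person would: the job done as asked, in the order asked, and still so for the second after the job is handed in, with the robot touching nothing.
It also fails if it takes over 48 s, if anything falls off the work surface, if the arm or the gripper's body presses on something with over 40 N, if the wrist force passes 120 N, or if a joint passes its speed limit or range.

ROBOT

A 6-joint arm with a two-finger parallel gripper is mounted at the origin on a cart in front of the work surface, level with it; the furniture and walls round the work are solid. World frame = base frame: x ahead of the robot, y to its left, z up, the work surface at z = 0. Lengths are in m, angles in rad, forces in N, time in s.
With the tool pointing down it reaches from about 0.25 to 0.775 m from the base axis. Payload 4 kg.
Tool frame: the origin (TCP) lies midway between the tips of the shut fingers; the grasp point (between the pads) lies 19 mm behind it (env.pinch_z is the distance from the TCP to the grasp point, in m); z points along the fingers, y is the direction in which the jaws open and shut (so a half turn about z gives the same grasp; the last joint's range is limited). The gripper opens to 94 mm and grips with 3 to 60 N. Pads are 16 mm wide; open, the fingers measure 119 mm over their backs; the gripper's body (75 mm by 177 mm) begins 78 mm behind the grasp point.
Start: joints at [-1.248, 0.087, 1.371, -0, 1.684, -0.103], TCP at [0.227, -0.501, 0.179] pointing down, gripper open.
Joint ranges: [-3.1, 3.1], [-0.76, 2.03], [0.27, 2.55], [-1.08, 4.22], [0.17, 2.65], [-2.57, 2.57]. Speed limits (rad/s): [2.79, 2.79, 3.14, 3.14, 3.14, 3.14].

INTERFACE

Orientations are given as a unit quaternion [x, y, z, w].
In Python, from rig import env gives the robot as it stands.
- The arm moves only by the tool arm_command, never from a script. Its argument "increments" is a list of rows, each an object with "jaw": the finger opening in m, from 0 to 0.094; "linear": the shift along the tool's x, y, z in m, a list of three; "delta_rot": the turn, a rotation vector about the tool's x, y, z in degrees, a list of three. In form: [{"jaw": jaw, "linear": [tx, ty, tz], "delta_rot": [wx, wy, wz]}, ...]. A call has 1 to 12 rows; each row is the pose to reach, as a shift and turn from the pose measured when the call began, along the tool's axes at that moment; what a row does not reach only later rows make up. A row lasts 1/12 s, in which the tool goes at most 41.7 mm and 7.16 degrees, less where a joint would pass 70% of its speed; a pose out of reach is approached as far as the arm can. A call with a gripper value outside its range is refused whole. The fingers move at their own pace and stop on an object; "squeeze" is the grip in N (left out, the last holds). Time passes only in rows, so rows that repeat a pose let the fingers close. It gives the time, the measured TCP pose, the force and the opening at its end, in the units of the state.
- env.get_state(): the state, without advancing time (a new reading comes with each control period).
- env.snapshot(name): name is "scene" or "top" or "wrist"; returns a dict with "pixels" (420x560x3 uint8, red, green, blue), "z_map" (420x560 float32, m along the optical axis (not along the pixel's ray), 0 where there is no reading), "camera_matrix" (3x3 intrinsics, pixels), "pose" (4x4, takes a point from camera to world coordinates). Camera axes: x right, y down, z forward; pixel columns grow to the right and rows downward; lengths in m; the calibration is good to about 2 mm. A picture is of the moment at which its call begins.
- env.sign_off(): hands the job in, once; it reports no verdict.
The state is a dict: "time": time; "joint_positions": joint angles; "qvel": joint speeds; "tau": joint torques, N m; "position": TCP position; "ee_rot": TCP orientation; "contact_force": force on the tool from outside, world axes, zero at the start; "torque": the same for the moment, N m; "finger_gap": finger opening in m.
Only numpy, scipy, OpenCV 4.12 (cv2) and the standard library are available. Lean on these libraries where they do the work, as an engineer would, in place of code of your own. Each camera call takes 0.05 s, during which the arm holds its last target.

## Working session

There is one attempt and no reset: what is moved stays moved. The work goes in short steps, Python scripts to look and compute and a tool call to move; the robot and the scene stay as the last step left them, time stands still between calls to the robot, and variables do not carry over. Pictures are saved under pics/ and viewed, and the job is handed in when it is done.

Besides the shell and the picture viewer there is one more tool, called after "Request:" by a JSON object that holds its "api" and its "payload". arm_command: Moves the arm, as the interface text tells. Its arguments: {"type":"object","properties":{"increments":{"type":"array","items":{"type":"object","properties":{"jaw":{"type":"number"},"linear":{"type":"array","items":{"type":"number"}},"delta_rot":{"type":"array","items":{"type":"number"}}}}},"squeeze":{"type":"number"}},"required":["increments"]}

```bash
ls; mkdir -p pics; python3 - <<'E'
from rig import env
import cv2
s=env.get_state(); print(s)
for n in ["scene","top","wrist"]:
    d=env.snapshot(n); cv2.imwrite(f"pics/{n}0.png",d["pixels"][:,:,::-1]); print(n,d["camera_matrix"].round(1).tolist(),d["pose"].round(3).tolist())
E
```

```text
pics
{'time': 0.0, 'joint_positions': array([-1.24810241e+00,  8.79513176e-02,  1.37223542e+00,  1.92238839e-05,
        1.68357290e+00, -1.03104528e-01]), 'qvel': array([-0.00018846,  0.00138723,  0.00122449,  0.00079522, -0.00104752,
        0.00027527]), 'tau': array([ 1.78516011e-04, -3.40176702e+01, -3.02427471e+01,  7.17174145e-02,
        3.31796031e-02, -1.77820466e-04]), 'position': array([ 0.22698756, -0.5003248 ,  0.17771579]), 'ee_rot': array([ 9.77421634e-01,  2.11295470e-01, -1.09228599e-04, -1.07801750e-03]), 'contact_force': array([-0.66832175,  0.65224834,  1.05696612]), 'torque': array([ 0.03870119, -0.02826615,  0.02485606]), 'finger_gap': 0.09419190074834415}
scene [[412.2, 0.0, 283.3], [0.0, 412.2, 221.1], [0.0, 0.0, 1.0]] [[-0.871, -0.378, 0.314, 0.247], [-0.491, 0.666, -0.561, 0.73], [0.003, -0.643, -0.766, 0.807], [0.0, 0.0, 0.0, 1.0]]
top [[468.5, 0.0, 268.1], [0.0, 468.5, 211.4], [0.0, 0.0, 1.0]] [[0.015, -0.997, 0.074, 0.439], [-1.0, -0.016, -0.021, 0.26], [0.022, -0.074, -0.997, 0.983], [0.0, 0.0, 0.0, 1.0]]
wrist [[343.4, 0.0, 283.7], [0.0, 343.4, 212.6], [0.0, 0.0, 1.0]] [[0.412, -0.878, -0.242, 0.296], [-0.911, -0.398, -0.108, -0.469], [-0.002, 0.265, -0.964, 0.383], [0.0, 0.0, 0.0, 1.0]]
```

View pics/scene0.png

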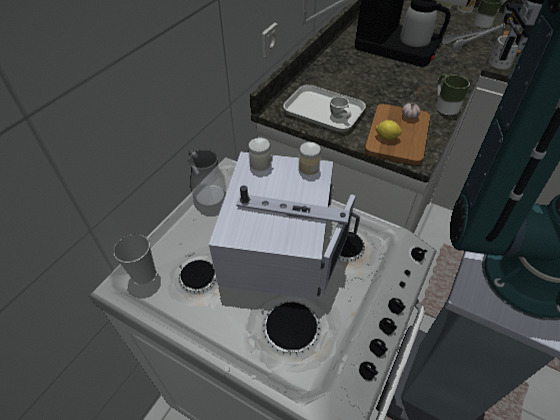

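View pics/top0.png

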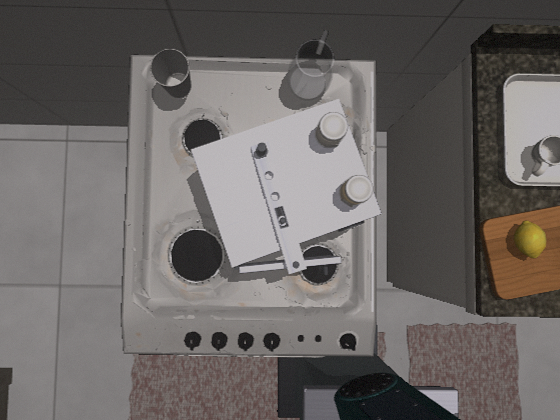

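The top view shows the oven roof with corners near (192,150), (340,99), (380,213) and (238,265). The post is at (261,150), the pivot at (295,264), and the jars at (333,128) and (356,190). Next I'll measure these.

```bash
cat > h.py <<'E'
from rig import env
import cv2, numpy as np
def ray(d,u,v,z):
    K,P=d["camera_matrix"],d["pose"]
    r=P[:3,:3]@np.linalg.inv(K)@np.array([u,v,1.]); o=P[:3,3]
    return o+r*(z-o[2])/r[2]
def cloud(d):
    h,w=d["z_map"].shape; v,u=np.mgrid[:h,:w]; z=d["z_map"]
    K,P=d["camera_matrix"],d["pose"]
    c=np.stack([(u-K[0,2])/K[0,0]*z,(v-K[1,2])/K[1,1]*z,z],-1)
    return c@P[:3,:3].T+P[:3,3]
E
python3 - <<'E'
from h import *
d=env.snapshot("top"); c=cloud(d); np.save("top0.npy",c); im=d["pixels"]
for u,v in [(215,180),(300,150),(320,190),(180,230),(261,150),(270,185),(295,264),(333,125),(356,187)]: print(u,v,c[v,u].round(4))
z=c[...,2]; zr=np.median(z[140:160,290:300]); 
m=((abs(z-zr)<0.006)&(d["z_map"]>0)).astype(np.uint8)
m=cv2.morphologyEx(m,cv2.MORPH_OPEN,np.ones((3,3)))
cs,_=cv2.findContours(m,0,2); cc=max(cs,key=cv2.contourArea)
hull=np.vstack([cc]).reshape(-1,2)
w=np.array([ray(d,u,v,zr)[:2] for u,v in hull],dtype=np.float32)
print(zr,cv2.minAreaRect(w), cv2.boxPoints(cv2.minAreaRect(w)))
crop=im[80:300,150:400][:,:,::-1]; cv2.imwrite("pics/crop0.png",cv2.resize(crop,None,fx=3,fy=2.7,interpolation=cv2.INTER_CUBIC)[:600])
E
```

```text
215 180 [0.5527 0.3362 0.1672]
300 150 [0.6091 0.1874 0.1655]
320 190 [0.5385 0.1514 0.1651]
180 230 [0.4694 0.4221 0.0018]
261 150 [0.5982 0.2567 0.2119]
270 185 [0.5441 0.24   0.1785]
295 264 [0.4088 0.1954 0.1802]
333 125 [0.6395 0.1386 0.2253]
356 187 [0.5369 0.1007 0.227 ]
0.16490512196199703 ((0.5528644323348999, 0.21130652725696564), (0.21987207233905792, 0.27939411997795105), 20.43861961364746) [[0.4010665  0.30381915]
 [0.49863192 0.04201376]
 [0.7046623  0.1187939 ]
 [0.6070969  0.3805993 ]]
```

View pics/crop0.png

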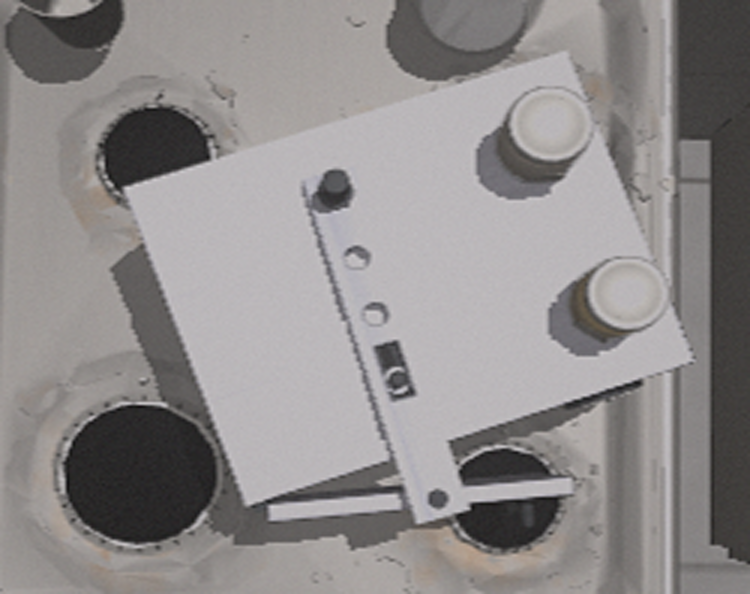

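The roof gives the oven centre as (0.553, 0.211) at 20.4° yaw. The pin can be seen through the slot at top pixel ≈(283,221). Next is the linkage model, then the approach moves.

```bash
cat >> h.py <<'E'
from scipy.spatial.transform import Rotation as R
from scipy.optimize import fsolve
OC=np.array([0.55286,0.21131]); YAW=np.radians(20.44)
def r2(a): return np.array([[np.cos(a),-np.sin(a)],[np.sin(a),np.cos(a)]])
def to_oven(p): return r2(-YAW)@(np.asarray(p)[:2]-OC)
def to_world(p): return r2(YAW)@np.asarray(p)+OC
HG=np.array([-.112,.130])
def pivot(th): return HG+r2(-th)@np.array([-.006,-.100])
def point(th,b,t,L,h):  # L along bar, h above mid-thickness; b=bar dir oven frame
    p=pivot(th)+r2(b)@np.array([L*np.cos(t)-h*np.sin(t),0])
    return np.r_[to_world(p),.175+L*np.sin(t)+h*np.cos(t)]
def solve_pin(pin): # pin oven-> th,b with hole3 on pin
    th=fsolve(lambda th: np.linalg.norm(pin-pivot(th[0]))-.161,1.1)[0]
    d=pin-pivot(th); return th,np.arctan2(d[1],d[0])
def post_to_cfg(p,t=0,h=.026): # world xy post -> th,b
    q=to_oven(p); Lh=.205*np.cos(t)-h*np.sin(t)
    return q,Lh
def tool_pose(th,b,t,dz=0,h=.026,flip=1): # grasp point at height h above mid on post axis
    g=point(th,b,t,.205,h)
    a=YAW+b
    ex=np.array([np.cos(a)*np.cos(t),np.sin(a)*np.cos(t),np.sin(t)]) # along bar
    up=np.array([-np.cos(a)*np.sin(t),-np.sin(a)*np.sin(t),np.cos(t)])
    z=-up; x=ex*flip; y=np.cross(z,x)
    M=np.stack([x,y,z],1)
    return g+z*.019+np.array([0,0,dz]), M
def rel(pos,M):
    s=env.get_state(); M0=R.from_quat(s["ee_rot"]).as_matrix()
    return (M0.T@(pos-s["position"])*1000).round(1), np.degrees(R.from_matrix(M0.T@M).as_rotvec()).round(2)
E
python3 - <<'E'
from h import *
d=env.snapshot("top")
c=np.load("top0.npy")
print("pin oven",to_oven(ray(d,282.7,220.7,.184)),"z",c[218:224,280:286,2].round(3))
print("jars",to_oven(c[125,333]),to_oven(c[187,356]))
print("pivot img oven",to_oven(ray(d,295,264,.182)),"model",pivot(.24))
b0=.19-.24
print("post model",point(.24,b0,0,.205,.044), "img",ray(d,261,146,.219), "pts >0.21", c[130:165,250:275][ (c[130:165,250:275,2]>.21)].mean(0))
for x in (-.065,-.057,-.049): print(x,solve_pin(np.array([x,.03])))
s=env.get_state(); M=R.from_quat(s["ee_rot"]).as_matrix(); print(M.round(2), s["time"])
for f in (1,-1):
    p,Mt=tool_pose(.24,b0,0,flip=f); print(f,p,rel(p,Mt), rel(p+[0,0,.08],Mt))
E
```

```text
pin oven [-0.06396895  0.0304526 ] z [[0.172 0.182 0.184 0.184 0.181 0.181]
 [0.183 0.184 0.186 0.184 0.185 0.184]
 [0.182 0.185 0.183 0.184 0.184 0.183]
 [0.183 0.182 0.184 0.184 0.182 0.182]
 [0.175 0.18  0.184 0.185 0.183 0.183]
 [0.172 0.176 0.181 0.181 0.182 0.174]]
jars [ 0.05578129 -0.09842953] [-0.05355902 -0.09810202]
pivot img oven [-0.14045356  0.03547886] model [-0.14159829  0.03429242]
post model [0.60363203 0.25589475 0.219     ] img [0.6034329  0.25679234 0.219     ] pts >0.21 [0.59614774 0.25532244 0.24599791]
-0.065 (np.float64(1.2383246528376146), np.float64(-0.47082713989218056))
-0.057 (np.float64(1.1334273209085597), np.float64(-0.4025848672672154))
-0.049 (np.float64(1.0296800277903422), np.float64(-0.3396183665119697))
[[ 0.91  0.41 -0.  ]
 [ 0.41 -0.91  0.  ]
 [ 0.   -0.   -1.  ]] 0.25
1 [0.60363203 0.25589475 0.182     ] (array([ 655.4, -533.4,   -3.1]), array([-0.06, -0.  ,  6.82])) (array([ 655.4, -533.5,  -83.1]), array([-0.06, -0.  ,  6.82]))
-1 [0.60363203 0.25589475 0.182     ] (array([ 655.4, -533.4,   -3.1]), array([ 1.0000e-02, -9.0000e-02, -1.7318e+02])) (array([ 655.4, -533.5,  -83.1]), array([ 1.0000e-02, -9.0000e-02, -1.7318e+02]))
```

Request:
{"api": "arm_command", "payload": {"increments": [{"jaw":0.06,"linear":[30,0,0],"delta_rot":[0,0,0]}]}}

```text
time: 0.33
position: [0.2603, -0.4864, 0.1784]
ee_rot: [0.978, 0.207, -0.002, -0.0]
contact_force: [1.5, -0.4, 0.3]
finger_gap: 0.09
```

That row was written in millimetres by mistake. The units are metres; the speed cap held the move to 36 mm in free air and nothing was touched. I'm continuing in metres.

Request:
{"api": "arm_command", "payload": {"increments": [{"jaw":0.05,"linear":[0,0,-0.04],"delta_rot":[0,0,0]},{"jaw":0.05,"linear":[0,0,-0.08],"delta_rot":[0,0,0]},{"jaw":0.05,"linear":[0.03,-0.026,-0.12],"delta_rot":[0,0,0]},{"jaw":0.05,"linear":[0.06,-0.052,-0.12],"delta_rot":[0,0,2]},{"jaw":0.05,"linear":[0.09,-0.079,-0.12],"delta_rot":[0,0,4]},{"jaw":0.05,"linear":[0.12,-0.105,-0.12],"delta_rot":[0,0,6]},{"jaw":0.05,"linear":[0.15,-0.131,-0.12],"delta_rot":[0,0,6]},{"jaw":0.05,"linear":[0.18,-0.158,-0.12],"delta_rot":[0,0,6]},{"jaw":0.05,"linear":[0.21,-0.184,-0.12],"delta_rot":[0,0,6]},{"jaw":0.05,"linear":[0.24,-0.21,-0.12],"delta_rot":[0,0,6]},{"jaw":0.05,"linear":[0.27,-0.237,-0.12],"delta_rot":[0,0,6]},{"jaw":0.05,"linear":[0.3,-0.263,-0.12],"delta_rot":[0,0,6]}]}}

```text
time: 1.33
position: [0.4289, -0.1223, 0.2977]
ee_rot: [0.988, 0.155, -0.002, 0.0]
contact_force: [1.1, -0.3, 0.4]
finger_gap: 0.0501
```

```bash
python3 - <<'E'
from h import *
p,Mt=tool_pose(.24,-.05,0); print(rel(p+[0,0,.12],Mt))
E
```

```text
(array([ 282.5, -306.2,   -5.2]), array([-0.03,  0.21,  0.31]))
```

Request:
{"api": "arm_command", "payload": {"increments": [{"jaw":0.05,"linear":[0.028,-0.03,0],"delta_rot":[0,0,0]},{"jaw":0.05,"linear":[0.057,-0.061,0],"delta_rot":[0,0,0]},{"jaw":0.05,"linear":[0.085,-0.092,0],"delta_rot":[0,0,0]},{"jaw":0.05,"linear":[0.113,-0.122,0],"delta_rot":[0,0,0]},{"jaw":0.05,"linear":[0.141,-0.153,0],"delta_rot":[0,0,0]},{"jaw":0.05,"linear":[0.17,-0.184,0],"delta_rot":[0,0,0]},{"jaw":0.05,"linear":[0.198,-0.214,0],"delta_rot":[0,0,0]},{"jaw":0.05,"linear":[0.226,-0.245,0],"delta_rot":[0,0,0]},{"jaw":0.05,"linear":[0.254,-0.276,0],"delta_rot":[0,0,0]},{"jaw":0.05,"linear":[0.2825,-0.306,0],"delta_rot":[0,0,0.3]},{"jaw":0.05,"linear":[0.2825,-0.306,0],"delta_rot":[0,0.2,0.3]},{"jaw":0.05,"linear":[0.2825,-0.306,0],"delta_rot":[0,0.2,0.3]}]}}

```text
time: 2.33
position: [0.6038, 0.2578, 0.2932]
ee_rot: [0.988, 0.154, -0.003, 0.0]
contact_force: [0.4, 0.5, 0.3]
finger_gap: 0.0499
```

```bash
python3 - <<'E'
from h import *
p,Mt=tool_pose(.24,-.05,0); print(rel(p,Mt))
d=env.snapshot("wrist"); cv2.imwrite("pics/w1.png",d["pixels"][:,:,::-1]); print(env.get_state()["joint_positions"])
E
```

```text
(array([ -0.2,   1.7, 111.2]), array([-0.02,  0.31,  0.2 ]))
[ 3.14993611e-01  3.50393533e-01  8.28028166e-01 -1.03982487e-04
  1.96628139e+00  1.57751445e+00]
```

View pics/w1.png

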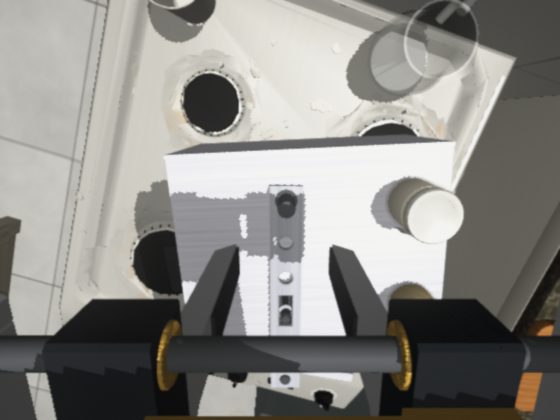

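The wrist view shows the post at (286,205), centred between the fingers, and the pin top in the slot at about (286,313).

```bash
python3 - <<'E'
from h import *
d=env.snapshot("wrist"); im=d["pixels"]
cv2.imwrite("pics/w1c.png",cv2.resize(im[180:400,240:340][:,:,::-1],None,fx=2.7*2,fy=2.7,interpolation=cv2.INTER_CUBIC))
print("post",ray(d,286.5,198,.219), "pin",to_oven(ray(d,286,313,.184)))
E
```

```text
post [0.61424991 0.25781421 0.219     ] pin [-0.05682939  0.02854816]
```

View pics/w1c.png

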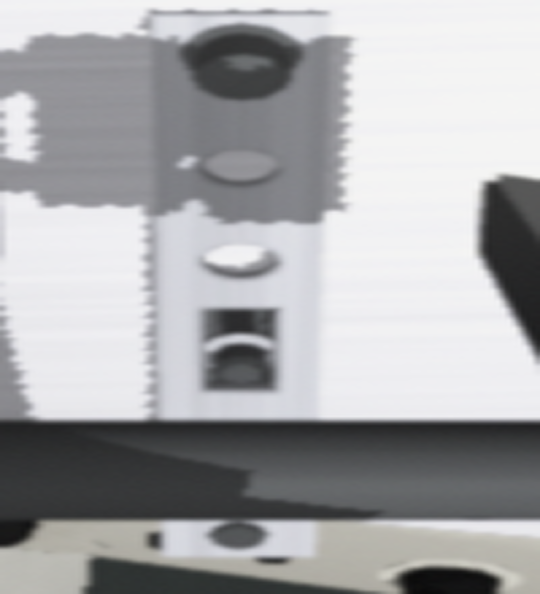

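Request:
{"api": "arm_command", "payload": {"increments": [{"jaw":0.05,"linear":[0,0.0015,0.03],"delta_rot":[0,0.3,0.2]},{"jaw":0.05,"linear":[0,0.0015,0.06],"delta_rot":[0,0.3,0.2]},{"jaw":0.05,"linear":[0,0.0015,0.085],"delta_rot":[0,0.3,0.2]},{"jaw":0.05,"linear":[0,0.0015,0.1],"delta_rot":[0,0.3,0.2]},{"jaw":0.05,"linear":[0,0.0015,0.107],"delta_rot":[0,0.3,0.2]},{"jaw":0.05,"linear":[0,0.0015,0.107],"delta_rot":[0,0.3,0.2]}]}}

```text
time: 2.93
position: [0.6028, 0.2518, 0.189]
ee_rot: [0.989, 0.15, 0.001, -0.0]
contact_force: [0.3, 0.5, 0.3]
finger_gap: 0.05
```

```bash
python3 - <<'E'
from h import *
p,Mt=tool_pose(.24,-.05,0); print(rel(p,Mt)); s=env.get_state(); print(s["position"],s["qvel"].round(3),s["contact_force"])
E
```

```text
(array([ 2. , -3.7,  7. ]), array([ 0.02, -0.12, -0.31]))
[0.60281998 0.25181912 0.18896146] [ 0.005 -0.007 -0.068  0.002  0.018  0.001] [0.3305504  0.48693015 0.32950288]
```

Request:
{"api": "arm_command", "payload": {"increments": [{"jaw":0.05,"linear":[0.001,-0.0035,0.004],"delta_rot":[0,0,0]},{"jaw":0.03,"linear":[0.001,-0.0035,0.004],"delta_rot":[0,0,0]},{"jaw":0.01,"linear":[0.001,-0.0035,0.004],"delta_rot":[0,0,0]},{"jaw":0.01,"linear":[0.001,-0.0035,0.004],"delta_rot":[0,0,0]},{"jaw":0.01,"linear":[0.001,-0.0035,0.004],"delta_rot":[0,0,0]},{"jaw":0.01,"linear":[0.001,-0.0035,0.004],"delta_rot":[0,0,0]}], "squeeze": 20}}

```text
time: 3.43
position: [0.603, 0.2556, 0.1856]
ee_rot: [0.989, 0.15, 0.002, -0.0]
contact_force: [-0.7, 0.6, -0.1]
finger_gap: 0.02
```

```bash
python3 - <<'E'
from h import *
p,Mt=tool_pose(.24,-.05,0); print(rel(p,Mt)); s=env.get_state(); print(s["position"],s["finger_gap"],s["contact_force"])
pos0,M0=s["position"],R.from_quat(s["ee_rot"]).as_matrix()
for t in (.06,.12,.19):
    p2,M2=tool_pose(.24,-.05,t); # relative motion applied
    print(t,(Mt.T@(p2-p)).round(4),np.degrees(R.from_matrix(Mt.T@M2).as_rotvec()).round(2))
E
```

```text
(array([ 0.6, -0.1,  3.6]), array([ 0.02, -0.19, -0.3 ]))
[0.60303481 0.25562702 0.18563371] 0.019971956915036764 [-0.6660947   0.61631547 -0.13483754]
0.06 [-0.0008 -0.     -0.0123] [ 0.    3.44 -0.  ]
0.12 [-0.0023  0.     -0.0245] [-0.    6.88 -0.  ]
0.19 [-0.005   0.     -0.0386] [-0.   10.89  0.  ]
```

Request:
{"api": "arm_command", "payload": {"increments": [{"jaw":0.005,"linear":[0,0,0],"delta_rot":[0,0,0]},{"jaw":0.005,"linear":[0,0,0],"delta_rot":[0,0,0]},{"jaw":0.005,"linear":[0,0,0],"delta_rot":[0,0,0]},{"jaw":0.005,"linear":[0,0,0],"delta_rot":[0,0,0]},{"jaw":0.005,"linear":[-0.0004,0,-0.006],"delta_rot":[0,1.7,0]},{"jaw":0.005,"linear":[-0.0008,0,-0.0123],"delta_rot":[0,3.4,0]},{"jaw":0.005,"linear":[-0.0015,0,-0.0185],"delta_rot":[0,5.2,0]},{"jaw":0.005,"linear":[-0.0023,0,-0.0245],"delta_rot":[0,6.9,0]},{"jaw":0.005,"linear":[-0.0035,0,-0.032],"delta_rot":[0,9,0]},{"jaw":0.005,"linear":[-0.005,0,-0.0386],"delta_rot":[0,10.9,0]},{"jaw":0.005,"linear":[-0.005,0,-0.0386],"delta_rot":[0,10.9,0]}], "squeeze": 20}}

```text
time: 4.35
position: [0.5976, 0.2542, 0.2267]
ee_rot: [0.984, 0.15, 0.097, -0.015]
contact_force: [0.2, 0.5, 1.0]
finger_gap: 0.0051
```

```bash
python3 - <<'E'
from h import *
s=env.get_state(); print(s["position"],s["finger_gap"],s["contact_force"])
p,Mt=tool_pose(.24,-.05,.19,h=.0296); print(rel(p,Mt))
for n in ["scene","top"]:
    d=env.snapshot(n); cv2.imwrite(f"pics/{n}2.png",d["pixels"][:,:,::-1])
cv2.imwrite("pics/scene2c.png",cv2.resize(env.snapshot("scene")["pixels"][100:300,180:400][:,:,::-1],None,fx=3,fy=3))
E
```

```text
[0.59764607 0.25418026 0.22673345] 0.005126346962993259 [0.1714366  0.48766773 1.02141784]
(array([0. , 0.2, 2.7]), array([ 0.07, -0.43, -0.28]))
```

View pics/scene2c.png

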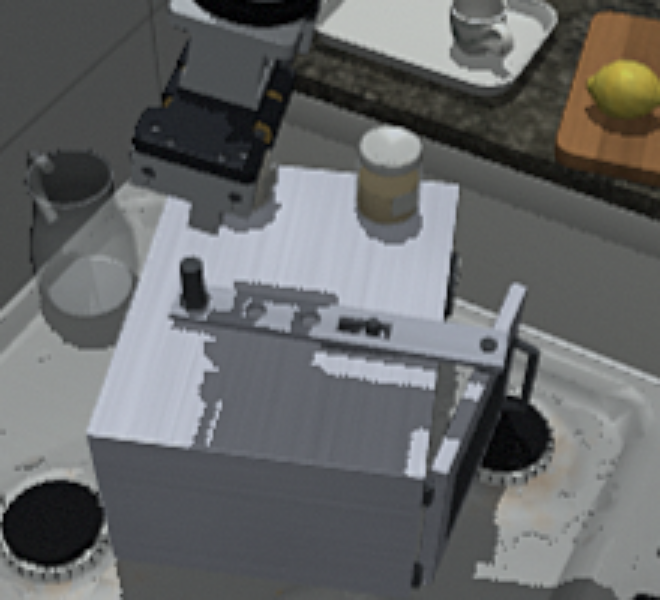

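The fingers closed to 5 mm without catching the post, so the grasp missed. I need to find the offset.

```bash
python3 - <<'E'
from h import *
def proj(d,p):
    P=np.linalg.inv(d["pose"]); q=P[:3,:3]@np.asarray(p)+P[:3,3]; k=d["camera_matrix"]@q; return k[:2]/k[2]
d=env.snapshot("scene"); im=d["pixels"][:,:,::-1].copy()
c=cloud(d)
s=env.get_state()
for p,col in [(s["position"],(0,0,255)),(point(.24,-.05,0,.205,.044),(0,255,0)),(point(.24,-.05,0,.205,.01),(255,0,0)),(np.r_[to_world(pivot(.24)),.18],(255,0,255))]:
    u=proj(d,p); print(u); cv2.circle(im,tuple(int(round(8*x)) for x in u),8,col,1,shift=3)
cv2.imwrite("pics/s3.png",cv2.resize(im[100:300,180:400],None,fx=3,fy=3,interpolation=cv2.INTER_CUBIC))
u,v=243,195
print(c[188:204:3,243].round(3))
d=env.snapshot("top"); im=d["pixels"][:,:,::-1].copy()
cv2.imwrite("pics/t3.png",cv2.resize(im[80:300,150:400],None,fx=2.7,fy=2.7,interpolation=cv2.INTER_CUBIC))
d=env.snapshot("wrist"); cv2.imwrite("pics/w3.png",d["pixels"][:,:,::-1])
E
```

```text
[246.54601439 184.12613935]
[243.89584814 185.30164343]
[245.05316301 196.9490287 ]
[343.50223764 214.02390093]
[[0.605 0.258 0.212]
 [0.601 0.265 0.212]
 [0.602 0.265 0.203]
 [0.603 0.264 0.193]
 [0.603 0.265 0.185]
 [0.601 0.268 0.179]]
```

View pics/s3.png

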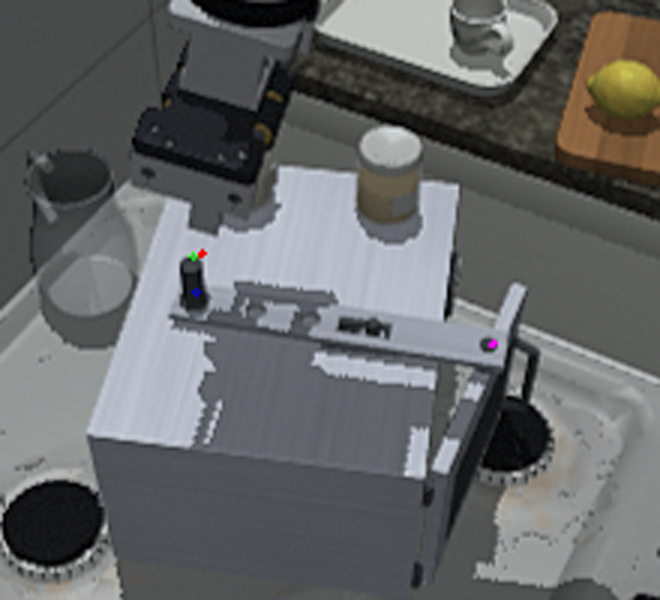

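View pics/w3.png

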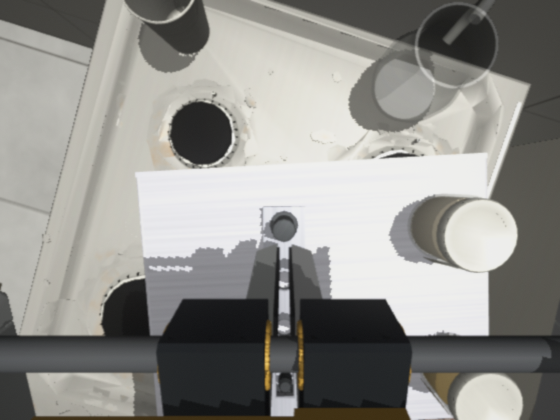

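View pics/t3.png

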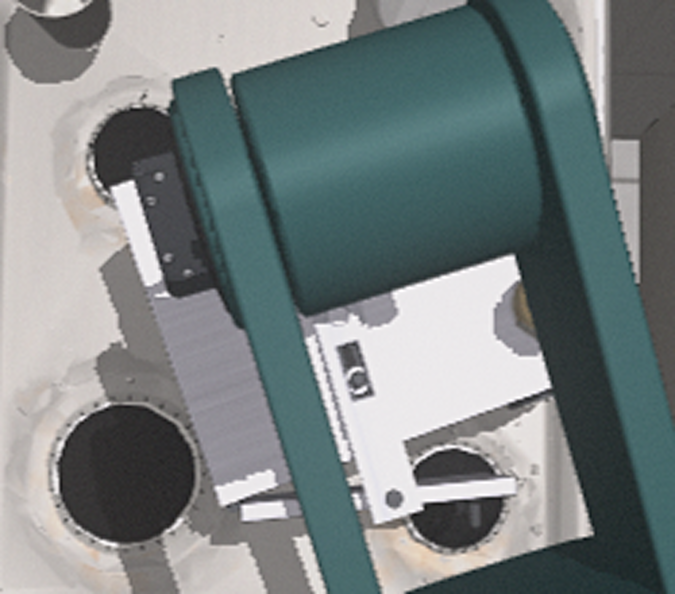

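```bash
python3 - <<'E'
from h import *
s=env.get_state(); print(s["position"],s["finger_gap"])
d=env.snapshot("scene"); c=cloud(d)
for u,v in [(247,165),(247,170),(248,172),(248,175),(249,177),(249,179),(245,178)]: print("sc",u,v,c[v,u].round(3))
d=env.snapshot("wrist"); c=cloud(d)
for u,v in [(272,251),(268,265),(296,251),(300,265),(300,285),(284,225),(284,215)]: print("wr",u,v,c[v,u].round(3))
print(ray(d,284,222,.219))
E
```

```text
[0.59826823 0.25406472 0.22307576] 0.005228602118745631
sc 247 165 [0.544 0.322 0.352]
sc 247 170 [0.586 0.265 0.276]
sc 248 172 [0.584 0.266 0.272]
sc 248 175 [0.584 0.266 0.264]
sc 249 177 [0.582 0.266 0.261]
sc 249 179 [0.639 0.188 0.163]
sc 245 178 [0.647 0.192 0.165]
wr 272 251 [0.597 0.261 0.26 ]
wr 268 265 [0.593 0.261 0.278]
wr 296 251 [0.601 0.249 0.261]
wr 300 265 [0.598 0.247 0.278]
wr 300 285 [0.594 0.246 0.298]
wr 284 225 [0.607 0.257 0.213]
wr 284 215 [0.611 0.259 0.185]
[0.6094831  0.25807392 0.219     ]
```

```bash
python3 - <<'E'
from h import *
print([ (k,getattr(env,k)) for k in dir(env) if not k.startswith("_") and not callable(getattr(env,k))])
s=env.get_state(); M=R.from_quat(s["ee_rot"]).as_matrix(); print(s["position"])
for n in("wrist","scene"):
    d=env.snapshot(n); c=cloud(d); q=(c-s["position"])@M
    m=(abs(q[...,0])<.03)&(abs(q[...,1])<.03)&(q[...,2]>-.15)&(q[...,2]<.0)&(d["z_map"]>0)
    qq=q[m]; print(n,m.sum(), np.histogram(qq[:,2],bins=np.arange(-.15,.001,.01)))
    k=qq[qq[:,2]<-.02]; o=k[np.argsort(k[:,2])[-12:]]; print(o.round(4))
E
```

```text
[('pinch_z', 0.0188)]
[0.5982777  0.25410478 0.22322005]
wrist 19506 (array([14908,   897,   101,    51,    60,   373,   630,   665,   608,
         451,   371,   293,    98,     0,     0]), array([-1.50000000e-01, -1.40000000e-01, -1.30000000e-01, -1.20000000e-01,
       -1.10000000e-01, -1.00000000e-01, -9.00000000e-02, -8.00000000e-02,
       -7.00000000e-02, -6.00000000e-02, -5.00000000e-02, -4.00000000e-02,
       -3.00000000e-02, -2.00000000e-02, -1.00000000e-02,  1.38777878e-16]))
[[ 0.0064  0.0028 -0.0266]
 [ 0.0052  0.0017 -0.0265]
 [ 0.0063 -0.0033 -0.0264]
 [ 0.0081  0.0034 -0.0264]
 [ 0.001   0.0017 -0.0264]
 [ 0.0057 -0.0033 -0.0264]
 [ 0.0044  0.0017 -0.0261]
 [ 0.0079 -0.005  -0.0259]
 [ 0.0061 -0.0044 -0.0258]
 [ 0.0054  0.0017 -0.0254]
 [ 0.0077  0.0045 -0.0253]
 [ 0.0076  0.0039 -0.0251]]
scene 227 (array([130,   7,   0,   0,   0,   0,   0,   0,   0,  26,  39,  23,   2,
         0,   0]), array([-1.50000000e-01, -1.40000000e-01, -1.30000000e-01, -1.20000000e-01,
       -1.10000000e-01, -1.00000000e-01, -9.00000000e-02, -8.00000000e-02,
       -7.00000000e-02, -6.00000000e-02, -5.00000000e-02, -4.00000000e-02,
       -3.00000000e-02, -2.00000000e-02, -1.00000000e-02,  1.38777878e-16]))
[[-0.0025 -0.015  -0.037 ]
 [-0.0007 -0.0156 -0.0369]
 [-0.0085 -0.0146 -0.0364]
 [ 0.0011 -0.0156 -0.0362]
 [ 0.0072 -0.0153 -0.0361]
 [-0.0066 -0.0148 -0.0358]
 [-0.0048 -0.0154 -0.0356]
 [ 0.0091 -0.0151 -0.0351]
 [ 0.0031 -0.0148 -0.0345]
 [-0.0097 -0.009  -0.0312]
 [-0.0096  0.0077 -0.0288]
 [-0.0088  0.0043 -0.0261]]
```

The depth clouds from both cameras put the visible fingertips 25–36 mm behind the reported TCP. The jaws therefore closed just above the post's top. I'll open them, level the tool, and go deeper in steps while watching the force.

```bash
python3 - <<'E'
from h import *
p,Mt=tool_pose(.24,-.05,0); print(rel(p+[0,0,.04],Mt),rel(p,Mt))
E
```

```text
(array([ 5.3, -0.1,  2.6]), array([  0.05, -11.03,  -0.3 ])) (array([-2.4, -0.1, 41.9]), array([  0.05, -11.03,  -0.3 ]))
```

Request:
{"api": "arm_command", "payload": {"increments": [{"jaw":0.05,"linear":[0.003,0,0.001],"delta_rot":[0,-5,0]},{"jaw":0.05,"linear":[0.0053,0,0.0026],"delta_rot":[0,-11,-0.3]},{"jaw":0.05,"linear":[0.0053,0,0.0026],"delta_rot":[0,-11,-0.3]},{"jaw":0.05,"linear":[0.0053,0,0.0026],"delta_rot":[0,-11,-0.3]},{"jaw":0.05,"linear":[0.0053,0,0.0026],"delta_rot":[0,-11,-0.3]},{"jaw":0.05,"linear":[0.0053,0,0.0026],"delta_rot":[0,-11,-0.3]},{"jaw":0.05,"linear":[0.0015,0,0.022],"delta_rot":[0,-11,-0.3]},{"jaw":0.05,"linear":[-0.002,0,0.04],"delta_rot":[0,-11,-0.3]},{"jaw":0.05,"linear":[-0.002,0,0.04],"delta_rot":[0,-11,-0.3]}]}}

```text
time: 5.6
position: [0.6012, 0.2551, 0.1821]
ee_rot: [0.988, 0.153, -0.001, 0.001]
contact_force: [0.1, 0.4, -2.0]
finger_gap: 0.0497
```

```bash
python3 - <<'E'
from h import *
s=env.get_state(); M=R.from_quat(s["ee_rot"]).as_matrix(); print(s["position"],s["contact_force"])
for n in("wrist","scene"):
    d=env.snapshot(n); c=cloud(d); q=(c-s["position"])@M
    m=(abs(q[...,0])<.03)&(abs(q[...,1])<.05)&(abs(q[...,1])>.012)&(q[...,2]>-.12)&(q[...,2]<-.006)&(d["z_map"]>0)
    k=q[m]; o=k[np.argsort(k[:,2])[-8:]]; print(n,o.round(4))
    cv2.imwrite(f"pics/{n}5.png",d["pixels"][:,:,::-1])
p,Mt=tool_pose(.24,-.05,0); print(rel(p,Mt))
E
```

```text
[0.6011694  0.25512117 0.18208752] [ 0.09233017  0.37167783 -1.95048469]
wrist [[-0.0037  0.0242 -0.0264]
 [ 0.0083  0.026  -0.0264]
 [ 0.0065 -0.0272 -0.0262]
 [ 0.0076  0.0277 -0.0262]
 [-0.0038 -0.026  -0.026 ]
 [ 0.0063  0.0245 -0.0258]
 [ 0.008  -0.0284 -0.0254]
 [ 0.0078  0.0267 -0.0252]]
scene [[-0.0038  0.0227 -0.0314]
 [-0.0089  0.0275 -0.0306]
 [-0.0014  0.0237 -0.0299]
 [-0.0093  0.0257 -0.0296]
 [-0.0072  0.0256 -0.0293]
 [-0.0087 -0.0275 -0.028 ]
 [-0.0075  0.0241 -0.0279]
 [-0.0046  0.0263 -0.0252]]
(array([ 0.9, -0. ,  3.3]), array([ 0.05, -0.1 , -0.  ]))
```

View pics/wrist5.png

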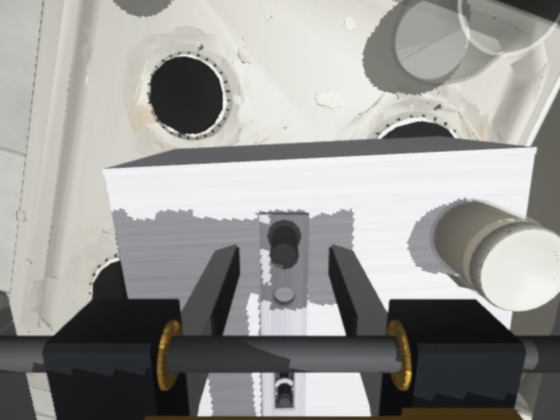

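View pics/scene5.png

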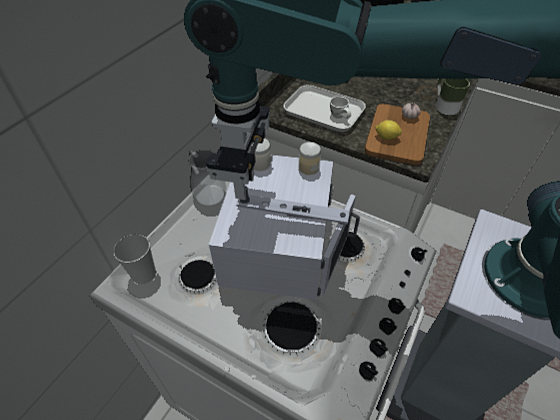

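Request:
{"api": "arm_command", "payload": {"increments": [{"jaw":0.05,"linear":[0.001,0,0.006],"delta_rot":[0,0,0]},{"jaw":0.05,"linear":[0.001,0,0.012],"delta_rot":[0,0,0]},{"jaw":0.05,"linear":[0.001,0,0.012],"delta_rot":[0,0,0]}]}}

```text
time: 5.95
position: [0.6035, 0.2558, 0.1733]
ee_rot: [0.988, 0.153, 0.001, 0.0]
contact_force: [-0.0, -0.6, -0.6]
finger_gap: 0.0499
```

Request:
{"api": "arm_command", "payload": {"increments": [{"jaw":0.05,"linear":[0,0,0.004],"delta_rot":[0,0,0]},{"jaw":0.05,"linear":[0,0,0.007],"delta_rot":[0,0,0]},{"jaw":0.05,"linear":[0,0,0.007],"delta_rot":[0,0,0]}]}}

```text
time: 6.2
position: [0.6032, 0.2557, 0.1653]
ee_rot: [0.988, 0.153, 0.0, 0.0]
contact_force: [0.2, -1.1, 1.0]
finger_gap: 0.05
```

Request:
{"api": "arm_command", "payload": {"increments": [{"jaw":0.05,"linear":[0,0,0.004],"delta_rot":[0,0,0]},{"jaw":0.04,"linear":[0,0,0.005],"delta_rot":[0,0,0]},{"jaw":0.03,"linear":[0,0,0.005],"delta_rot":[0,0,0]},{"jaw":0.02,"linear":[0,0,0.005],"delta_rot":[0,0,0]},{"jaw":0.01,"linear":[0,0,0.005],"delta_rot":[0,0,0]},{"jaw":0.005,"linear":[0,0,0.005],"delta_rot":[0,0,0]},{"jaw":0.005,"linear":[0,0,0.005],"delta_rot":[0,0,0]},{"jaw":0.005,"linear":[0,0,0.005],"delta_rot":[0,0,0]},{"jaw":0.005,"linear":[0,0,0.005],"delta_rot":[0,0,0]}], "squeeze": 20}}

```text
time: 6.95
position: [0.6033, 0.2558, 0.1605]
ee_rot: [0.988, 0.153, 0.001, 0.0]
contact_force: [-0.3, -0.4, -0.8]
finger_gap: 0.0159
```

```bash
python3 - <<'E'
from h import *
s=env.get_state(); print(s["position"],s["finger_gap"],s["contact_force"])
d=env.snapshot("wrist");cv2.imwrite(f"pics/w6.png",d["pixels"][:,:,::-1])
E
```

```text
[0.60332536 0.25575514 0.16046529] 0.015889399165678553 [-0.30518452 -0.42111575 -0.83736403]
```

View pics/w6.png

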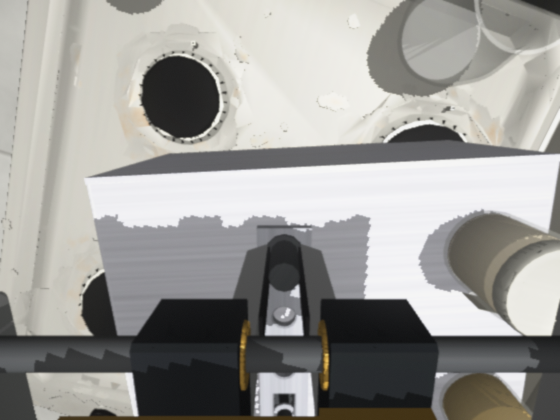

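The jaws stopped at 15.9 mm on the post, so the grasp is good. Next is the lift, with the reported TCP treated as rigid with the bar.

```bash
cat >> h.py <<'E'
def tp(th,b,t,h=-.0145):
    _,M=tool_pose(th,b,t); return point(th,b,t,.205,h),M
def show(d): print("lin",(d[0]/1000).round(4).tolist(),"rot",d[1].round(1).tolist())
E
python3 - <<'E'
from h import *
for t in (0,.05,.1,.15,.19): show(rel(*tp(.24,-.05,t)))
E
```

```text
lin [0.0003, -0.0, -0.0] rot [0.0, -0.1, 0.0]
lin [0.0008, -0.0, -0.0103] rot [0.0, 2.8, 0.0]
lin [0.0008, -0.0, -0.0206] rot [0.0, 5.7, 0.0]
lin [0.0002, -0.0, -0.0308] rot [0.0, 8.5, 0.0]
lin [-0.0006, 0.0, -0.039] rot [0.0, 10.8, 0.0]
```

Request:
{"api": "arm_command", "payload": {"increments": [{"jaw":0.005,"linear":[0.0003,0,-0.005],"delta_rot":[0,1.4,0]},{"jaw":0.005,"linear":[0.0006,0,-0.0103],"delta_rot":[0,2.8,0]},{"jaw":0.005,"linear":[0.0006,0,-0.0155],"delta_rot":[0,4.2,0]},{"jaw":0.005,"linear":[0.0006,0,-0.0206],"delta_rot":[0,5.7,0]},{"jaw":0.005,"linear":[0.0003,0,-0.0257],"delta_rot":[0,7.1,0]},{"jaw":0.005,"linear":[0,0,-0.0308],"delta_rot":[0,8.5,0]},{"jaw":0.005,"linear":[-0.0003,0,-0.035],"delta_rot":[0,9.7,0]},{"jaw":0.005,"linear":[-0.0006,0,-0.039],"delta_rot":[0,10.8,0]},{"jaw":0.005,"linear":[-0.0006,0,-0.039],"delta_rot":[0,10.8,0]}]}}

```text
time: 7.75
position: [0.6022, 0.2556, 0.201]
ee_rot: [0.984, 0.152, 0.095, -0.014]
contact_force: [-1.2, 0.9, -0.8]
finger_gap: 0.0155
```

```bash
python3 - <<'E'
from h import *
s=env.get_state(); print(s["position"],s["finger_gap"],s["contact_force"],s["joint_positions"].round(2))
show(rel(*tp(.24,-.05,.19)))
d=env.snapshot("wrist");cv2.imwrite(f"pics/w7.png",d["pixels"][:,:,::-1])
d=env.snapshot("scene"); im=cv2.resize(d["pixels"][100:300,180:400][:,:,::-1],None,fx=3,fy=3,interpolation=cv2.INTER_CUBIC); cv2.imwrite("pics/s7.png",im)
E
```

```text
[0.60220686 0.25561478 0.20098592] 0.015453537819859304 [-1.15951787  0.89227641 -0.83983544] [ 0.32  0.16  1.26 -0.    1.53  1.58]
lin [0.0002, 0.0002, 0.0016] rot [0.0, -0.1, 0.0]
```

View pics/s7.png

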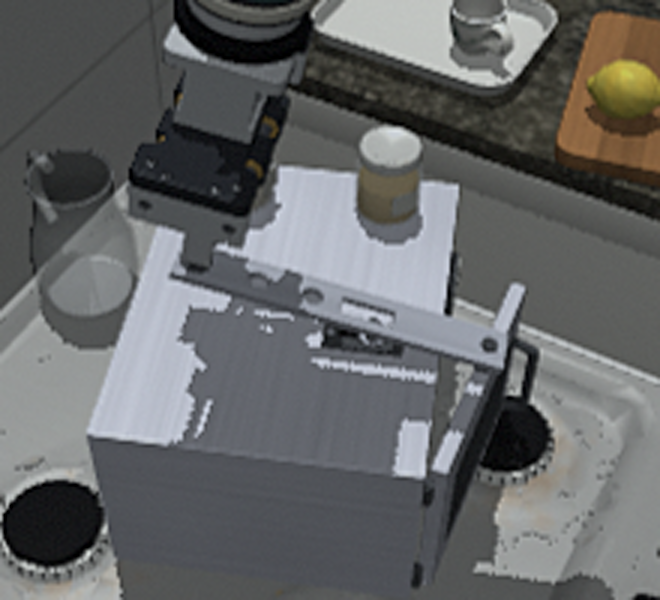

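View pics/w7.png

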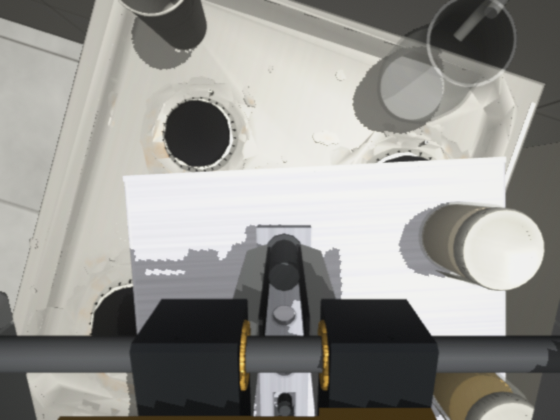

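The bar is lifted and the slot is clear of the pin. Now I'll compute the swing to a hover over the pin, estimated at oven x ≈ -0.064.

```bash
python3 - <<'E'
from h import *
th1,b1=solve_pin(np.array([-.0635,.0300])); print(th1,b1)
for f in np.linspace(0,1,13)[1:]:
    show(rel(*tp(.24+f*(th1-.24),-.05+f*(b1+.05),.19+f*(-.04))))
E
```

```text
1.2186117000176377 -0.4576526646778369
lin [-0.0077, 0.0047, -0.0006] rot [-0.3, -0.2, 1.9]
lin [-0.0156, 0.0086, -0.0014] rot [-0.7, -0.4, 3.8]
lin [-0.0234, 0.012, -0.0022] rot [-1.0, -0.6, 5.8]
lin [-0.0312, 0.0147, -0.003] rot [-1.4, -0.8, 7.7]
lin [-0.0388, 0.0168, -0.0038] rot [-1.7, -1.0, 9.6]
lin [-0.0463, 0.0184, -0.0045] rot [-2.0, -1.1, 11.5]
lin [-0.0535, 0.0195, -0.0052] rot [-2.4, -1.3, 13.4]
lin [-0.0606, 0.02, -0.0059] rot [-2.7, -1.5, 15.3]
lin [-0.0673, 0.0201, -0.0065] rot [-3.0, -1.7, 17.3]
lin [-0.0737, 0.0197, -0.007] rot [-3.3, -1.9, 19.2]
lin [-0.0797, 0.019, -0.0075] rot [-3.6, -2.1, 21.1]
lin [-0.0854, 0.0178, -0.0079] rot [-3.9, -2.3, 23.0]
```

Request:
{"api": "arm_command", "payload": {"increments": [{"jaw":0.005,"linear":[-0.0077,0.0047,-0.0006],"delta_rot":[-0.3,-0.2,1.9]},{"jaw":0.005,"linear":[-0.0156,0.0086,-0.0014],"delta_rot":[-0.7,-0.4,3.8]},{"jaw":0.005,"linear":[-0.0234,0.012,-0.0022],"delta_rot":[-1.0,-0.6,5.8]},{"jaw":0.005,"linear":[-0.0312,0.0147,-0.003],"delta_rot":[-1.4,-0.8,7.7]},{"jaw":0.005,"linear":[-0.0388,0.0168,-0.0038],"delta_rot":[-1.7,-1.0,9.6]},{"jaw":0.005,"linear":[-0.0463,0.0184,-0.0045],"delta_rot":[-2.0,-1.1,11.5]},{"jaw":0.005,"linear":[-0.0535,0.0195,-0.0052],"delta_rot":[-2.4,-1.3,13.4]},{"jaw":0.005,"linear":[-0.0606,0.02,-0.0059],"delta_rot":[-2.7,-1.5,15.3]},{"jaw":0.005,"linear":[-0.0673,0.0201,-0.0065],"delta_rot":[-3.0,-1.7,17.3]},{"jaw":0.005,"linear":[-0.0737,0.0197,-0.007],"delta_rot":[-3.3,-1.9,19.2]},{"jaw":0.005,"linear":[-0.0797,0.019,-0.0075],"delta_rot":[-3.6,-2.1,21.1]},{"jaw":0.005,"linear":[-0.0854,0.0178,-0.0079],"delta_rot":[-3.9,-2.3,23.0]}]}}

```text
time: 8.85
position: [0.5284, 0.2126, 0.1921]
ee_rot: [0.996, -0.051, 0.077, 0.004]
contact_force: [2.2, -0.2, -0.1]
finger_gap: 0.0154
```

```bash
python3 - <<'E'
from h import *
s=env.get_state(); print(s["position"],s["finger_gap"],s["contact_force"])
th1,b1=solve_pin(np.array([-.0635,.0300]))
show(rel(*tp(th1,b1,.15)))
show(rel(*tp(th1,b1,.08)))
show(rel(*tp(th1,b1,.0)))
d=env.snapshot("wrist");cv2.imwrite(f"pics/w8.png",d["pixels"][:,:,::-1])
d=env.snapshot("scene"); im=cv2.resize(d["pixels"][100:300,180:400][:,:,::-1],None,fx=3,fy=3,interpolation=cv2.INTER_CUBIC); cv2.imwrite("pics/s8.png",im)
d=env.snapshot("top"); im=d["pixels"][:,:,::-1].copy()
cv2.imwrite("pics/t8.png",cv2.resize(im[80:300,150:400],None,fx=2.7,fy=2.7,interpolation=cv2.INTER_CUBIC))
E
```

```text
[0.52843714 0.2126165  0.19209441] 0.015395108752936969 [ 2.1749697  -0.23731204 -0.12994653]
lin [-0.002, -0.0, 0.0005] rot [-0.0, -0.2, -0.1]
lin [-0.0036, -0.0, 0.0148] rot [-0.0, -4.2, -0.1]
lin [-0.0066, -0.0, 0.0309] rot [-0.0, -8.8, -0.1]
```

View pics/s8.png

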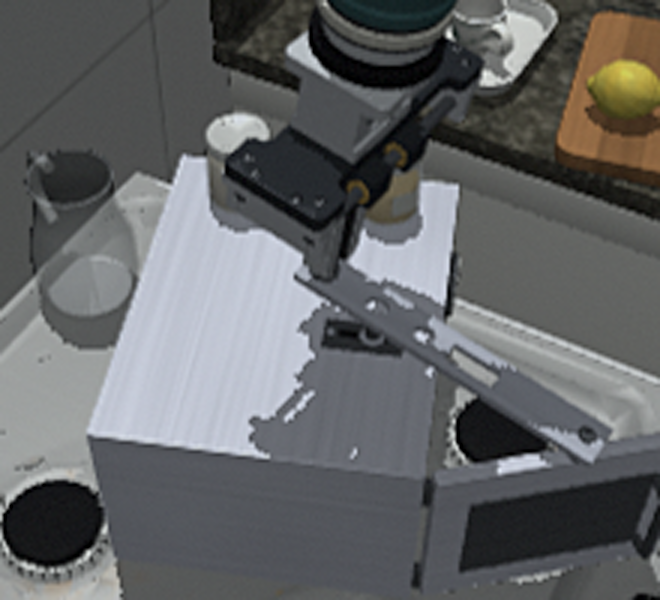

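View pics/w8.png

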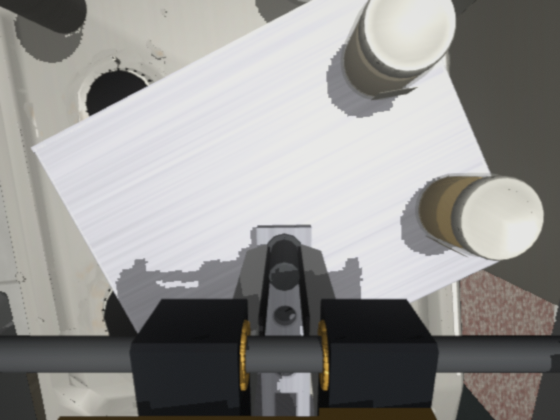

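View pics/t8.png

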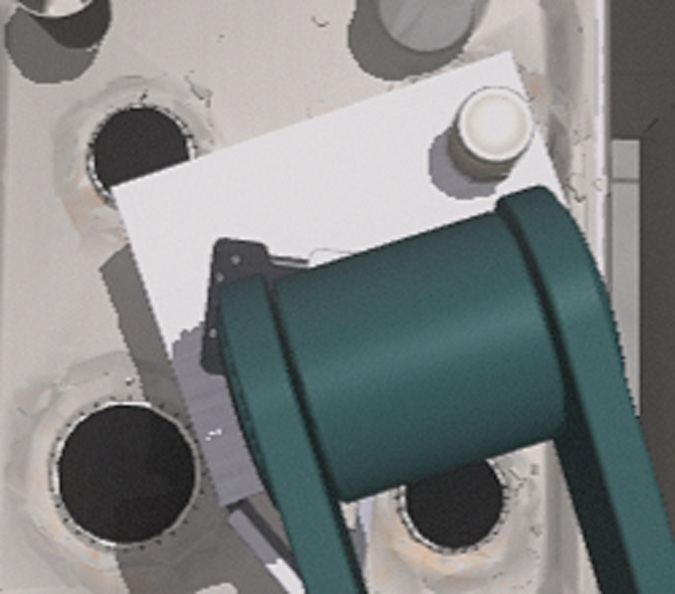

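The scene view (3x crop) shows the door wide open, the end hole near (378,305) and the bare pin in its dark track near (371,337). I'll zoom in to fix the pin's position.

```bash
python3 - <<'E'
from h import *
d=env.snapshot("scene"); c=cloud(d); 
cv2.imwrite("pics/s9.png",cv2.resize(d["pixels"][185:245,270:340][:,:,::-1],None,fx=10,fy=10,interpolation=cv2.INTER_NEAREST))
def proj(p):
    P=np.linalg.inv(d["pose"]); q=P[:3,:3]@np.asarray(p)+P[:3,3]; k=d["camera_matrix"]@q; return k[:2]/k[2]
for x in (-.065,-.0635,-.06,-.057,-.049):
    w=to_world([x,.03]); print(x,"top",(proj(np.r_[w,.184])-[270,185])*10,"base",(proj(np.r_[w,.165])-[270,185])*10)
th1,b1=solve_pin(np.array([-.0635,.0300]))
print("hole3 top",(proj(point(th1,b1,.15,.161,.003))-[270,185])*10)
print((proj(point(th1,b1,.15,.123,.003))-[270,185])*10)
print("pivot",proj(point(th1,b1,0,0,.003)))
q=c[185:245,270:340]; m=(abs(q[...,2]-.184)<.003); 
for v,u in np.argwhere(m)[:60]: print(u*10,v*10,to_oven(q[v,u]).round(4),q[v,u,2].round(4)) if np.linalg.norm(to_oven(q[v,u])-[-.057,.03])<.02 else 0
E
```

```text
-0.065 top [361.18268754 216.6132167 ] base [357.04504789 278.14066188]
-0.0635 top [353.85880458 215.74529345] base [349.84678146 277.27689482]
-0.06 top [336.77976687 213.72132695] base [333.06050913 275.26260025]
-0.057 top [322.15174915 211.98782074] base [318.68305505 273.53735552]
-0.049 top [283.19396807 207.37109436] base [280.3917415  268.94253044]
hole3 top [367.24784737 160.15157309]
[525.32922487 260.4951968 ]
pivot [376.12672589 245.08140523]
```

View pics/s9.png

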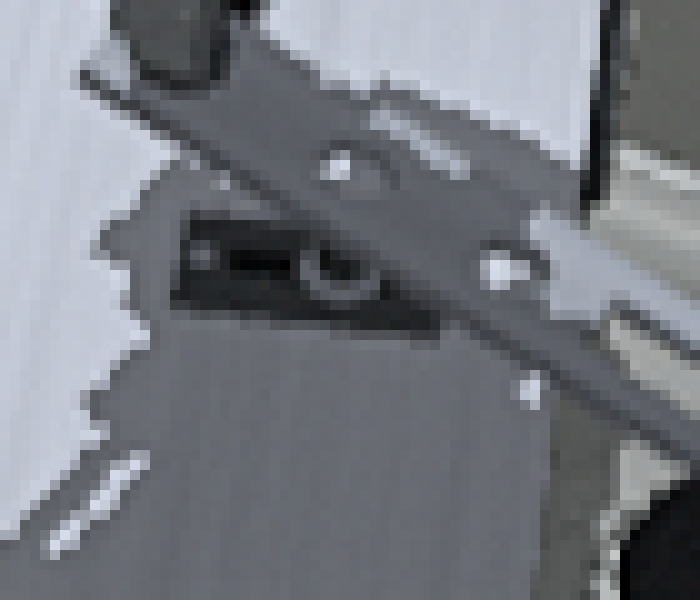

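The track's end edges put the pin about 5 mm towards the front, so x ≈ -0.063, which agrees with the top view. I'll lower onto it gently.

```bash
python3 - <<'E'
from h import *
th1,b1=solve_pin(np.array([-.063,.0300])); print(th1,b1)
for t in (.15,.12,.09,.08,.07,.06,.05): print(t);show(rel(*tp(th1,b1,t)))
E
```

```text
1.2120432302023763 -0.4532988741892576
0.15
lin [-0.0, -0.0002, -0.0001] rot [0.0, 0.0, -0.2]
0.12
lin [-0.0006, -0.0002, 0.0061] rot [0.0, -1.7, -0.2]
0.09
lin [-0.0013, -0.0002, 0.0122] rot [0.0, -3.4, -0.2]
0.08
lin [-0.0016, -0.0002, 0.0142] rot [0.0, -4.0, -0.2]
0.07
lin [-0.0019, -0.0002, 0.0163] rot [0.0, -4.6, -0.2]
0.06
lin [-0.0022, -0.0002, 0.0183] rot [0.0, -5.2, -0.2]
0.05
lin [-0.0025, -0.0002, 0.0203] rot [0.0, -5.7, -0.2]
```

Request:
{"api": "arm_command", "payload": {"increments": [{"jaw":0.005,"linear":[-0.0006,-0.0002,0.006],"delta_rot":[0,-1.7,-0.2]},{"jaw":0.005,"linear":[-0.0013,-0.0002,0.012],"delta_rot":[0,-3.4,-0.2]},{"jaw":0.005,"linear":[-0.0015,-0.0002,0.0142],"delta_rot":[0,-4.0,-0.2]},{"jaw":0.005,"linear":[-0.0018,-0.0002,0.016],"delta_rot":[0,-4.5,-0.2]},{"jaw":0.005,"linear":[-0.0018,-0.0002,0.016],"delta_rot":[0,-4.5,-0.2]}]}}

```text
time: 9.47
position: [0.5279, 0.2128, 0.1737]
ee_rot: [0.998, -0.048, 0.034, 0.002]
contact_force: [-0.3, -0.0, -0.8]
finger_gap: 0.0155
```

```bash
python3 - <<'E'
from h import *
s=env.get_state(); print(s["position"],s["contact_force"])
th1,b1=solve_pin(np.array([-.063,.0300]))
for t in (.072,.06,.05,.04,.02,0): print(t);show(rel(*tp(th1,b1,t)))
E
```

```text
[0.52787328 0.21282972 0.17372929] [-0.27368783 -0.03180052 -0.75315348]
0.072
lin [-0.0001, -0.0003, -0.0016] rot [0.1, 0.2, -0.0]
0.06
lin [-0.0003, -0.0003, 0.0009] rot [0.1, -0.5, -0.0]
0.05
lin [-0.0005, -0.0003, 0.0029] rot [0.1, -1.1, -0.0]
0.04
lin [-0.0007, -0.0003, 0.005] rot [0.1, -1.6, -0.0]
0.02
lin [-0.0011, -0.0003, 0.0091] rot [0.1, -2.8, -0.0]
0
lin [-0.0017, -0.0003, 0.0131] rot [0.1, -3.9, -0.0]
```

Request:
{"api": "arm_command", "payload": {"increments": [{"jaw":0.005,"linear":[-0.0003,-0.0003,0.001],"delta_rot":[0,-0.5,0]},{"jaw":0.005,"linear":[-0.0004,-0.0003,0.002],"delta_rot":[0,-0.8,0]},{"jaw":0.005,"linear":[-0.0005,-0.0003,0.003],"delta_rot":[0,-1.1,0]},{"jaw":0.005,"linear":[-0.0005,-0.0003,0.003],"delta_rot":[0,-1.1,0]}]}}

```text
time: 9.8
position: [0.5277, 0.2131, 0.1705]
ee_rot: [0.999, -0.048, 0.024, 0.002]
contact_force: [0.8, -0.0, -0.9]
finger_gap: 0.0154
```

```bash
python3 - <<'E'
from h import *
s=env.get_state(); print(s["position"],s["contact_force"],s["torque"])
th1,b1=solve_pin(np.array([-.063,.0300]))
for t in (.05,.04,.02,0): print(t);show(rel(*tp(th1,b1,t)))
d=env.snapshot("scene"); cv2.imwrite("pics/s10.png",cv2.resize(d["pixels"][170:250,260:360][:,:,::-1],None,fx=7,fy=7,interpolation=cv2.INTER_CUBIC))
E
```

```text
[0.52767737 0.21311772 0.17052232] [ 0.80726982 -0.02560983 -0.88100115] [-0.03443138 -0.06275002  0.05802843]
0.05
lin [-0.0001, -0.0, -0.0002] rot [0.1, 0.1, -0.0]
0.04
lin [-0.0002, -0.0, 0.0018] rot [0.1, -0.5, -0.0]
0.02
lin [-0.0006, -0.0, 0.0059] rot [0.1, -1.7, -0.0]
0
lin [-0.001, -0.0, 0.01] rot [0.1, -2.8, -0.0]
```

View pics/s10.png

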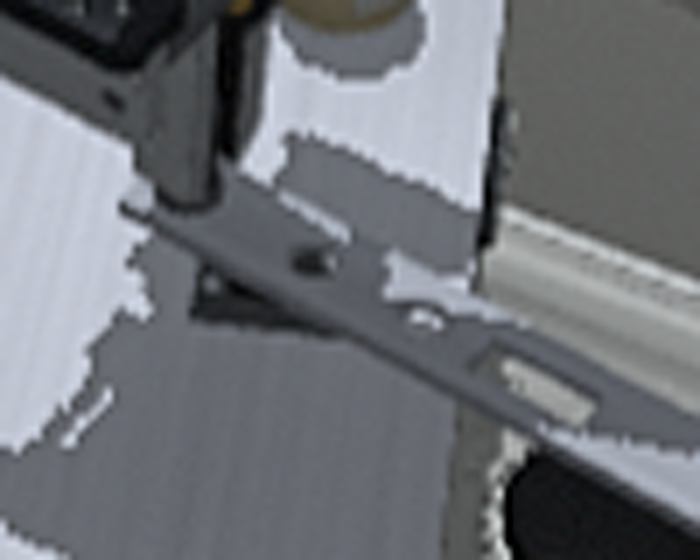

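At a tilt of about 0.05, below the 0.075 the bar would show resting on the pin's top, there's no reaction force. The end hole is dark, with the pin inside it. I'll lower the rest of the way.

Request:
{"api": "arm_command", "payload": {"increments": [{"jaw":0.005,"linear":[-0.0002,0,0.002],"delta_rot":[0,-0.5,0]},{"jaw":0.005,"linear":[-0.0004,0,0.004],"delta_rot":[0,-1.1,0]},{"jaw":0.005,"linear":[-0.0006,0,0.006],"delta_rot":[0,-1.7,0]},{"jaw":0.005,"linear":[-0.0006,0,0.006],"delta_rot":[0,-1.7,0]}]}}

```text
time: 10.18
position: [0.5275, 0.213, 0.1639]
ee_rot: [0.999, -0.048, 0.009, 0.001]
contact_force: [1.0, -0.3, -0.1]
finger_gap: 0.0154
```

```bash
python3 - <<'E'
from h import *
s=env.get_state(); print(s["position"],s["contact_force"],s["torque"])
th1,b1=solve_pin(np.array([-.063,.0300]))
for t in (.02,0): print(t);show(rel(*tp(th1,b1,t)))
E
```

```text
[0.52750648 0.21300072 0.16392864] [ 1.0178704  -0.26369874 -0.05320833] [ 0.05153836 -0.04883532 -0.00096081]
0.02
lin [-0.0001, -0.0001, -0.0007] rot [0.1, 0.1, -0.0]
0
lin [-0.0004, -0.0001, 0.0034] rot [0.1, -1.0, -0.0]
```

Request:
{"api": "arm_command", "payload": {"increments": [{"jaw":0.005,"linear":[-0.0002,0,0.0015],"delta_rot":[0,-0.5,0]},{"jaw":0.005,"linear":[-0.0004,0,0.003],"delta_rot":[0,-1.0,0]},{"jaw":0.005,"linear":[-0.0004,0,0.0034],"delta_rot":[0,-1.0,0]},{"jaw":0.005,"linear":[-0.0004,0,0.0034],"delta_rot":[0,-1.0,0]}]}}

```text
time: 10.52
position: [0.5272, 0.213, 0.1604]
ee_rot: [0.999, -0.049, 0.0, 0.001]
contact_force: [-0.2, -0.1, 1.0]
finger_gap: 0.016
```

```bash
python3 - <<'E'
from h import *
s=env.get_state(); print(s["position"],s["contact_force"],s["torque"])
d=env.snapshot("scene"); cv2.imwrite("pics/s11.png",cv2.resize(d["pixels"][170:250,260:360][:,:,::-1],None,fx=7,fy=7,interpolation=cv2.INTER_CUBIC))
E
```

```text
[0.52722508 0.2129912  0.16040246] [-0.20105326 -0.05365463  1.01494589] [ 0.07425169 -0.02629966 -0.04405735]
```

View pics/s11.png

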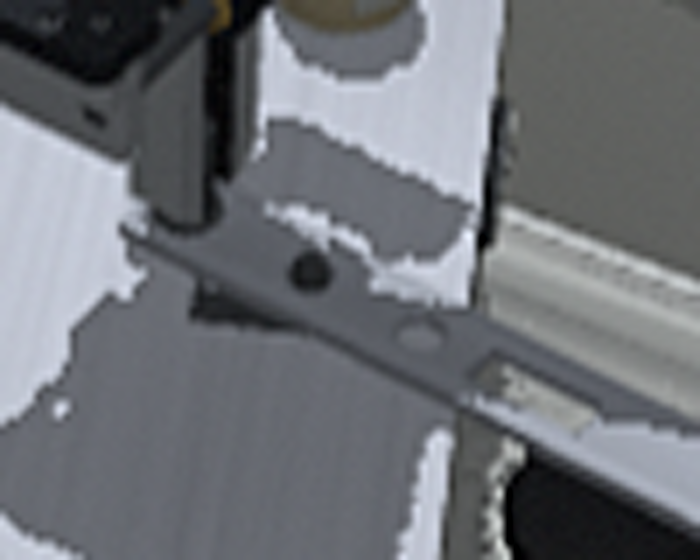

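The dark pin fills the end hole at crop (310,270), the bar is flat, and z is back at the original grip height. I'll release and withdraw.

Request:
{"api": "arm_command", "payload": {"increments": [{"jaw":0.025,"linear":[0,0,0],"delta_rot":[0,0,0]},{"jaw":0.045,"linear":[0,0,0],"delta_rot":[0,0,0]},{"jaw":0.045,"linear":[0,0,0],"delta_rot":[0,0,0]},{"jaw":0.045,"linear":[0,0,0],"delta_rot":[0,0,0]},{"jaw":0.045,"linear":[0,0,-0.01],"delta_rot":[0,0,0]},{"jaw":0.045,"linear":[0,0,-0.03],"delta_rot":[0,0,0]},{"jaw":0.045,"linear":[0,0,-0.06],"delta_rot":[0,0,0]},{"jaw":0.045,"linear":[0,0,-0.09],"delta_rot":[0,0,0]},{"jaw":0.045,"linear":[0,0,-0.12],"delta_rot":[0,0,0]},{"jaw":0.045,"linear":[0,0,-0.15],"delta_rot":[0,0,0]},{"jaw":0.045,"linear":[0,0,-0.15],"delta_rot":[0,0,0]}]}}

```text
time: 11.48
position: [0.529, 0.2138, 0.3194]
ee_rot: [0.999, -0.048, 0.007, -0.002]
contact_force: [0.1, 1.0, 2.0]
finger_gap: 0.0449
```

Request:
{"api": "arm_command", "payload": {"increments": [{"jaw":0.045,"linear":[-0.01,0.03,0],"delta_rot":[0,0,0]},{"jaw":0.045,"linear":[-0.02,0.06,0],"delta_rot":[0,0,0]},{"jaw":0.045,"linear":[-0.03,0.09,0],"delta_rot":[0,0,0]},{"jaw":0.045,"linear":[-0.04,0.12,0],"delta_rot":[0,0,0]},{"jaw":0.045,"linear":[-0.05,0.15,0],"delta_rot":[0,0,0]},{"jaw":0.045,"linear":[-0.06,0.18,0],"delta_rot":[0,0,0]},{"jaw":0.045,"linear":[-0.07,0.21,0],"delta_rot":[0,0,0]},{"jaw":0.045,"linear":[-0.08,0.24,0],"delta_rot":[0,0,0]},{"jaw":0.045,"linear":[-0.09,0.27,0],"delta_rot":[0,0,0]},{"jaw":0.045,"linear":[-0.1,0.3,0],"delta_rot":[0,0,0]},{"jaw":0.045,"linear":[-0.1,0.3,0],"delta_rot":[0,0,0]}]}}

```text
time: 12.4
position: [0.3985, -0.0789, 0.3173]
ee_rot: [0.999, -0.052, 0.007, -0.0]
contact_force: [1.6, -0.1, -0.4]
finger_gap: 0.0452
```

```bash
python3 - <<'E'
from h import *
s=env.get_state(); print(s["time"],s["position"],s["contact_force"])
d=env.snapshot("top"); im=d["pixels"][:,:,::-1].copy(); c=cloud(d)
cv2.imwrite("pics/t12.png",cv2.resize(im[80:300,150:400],None,fx=2.7,fy=2.7,interpolation=cv2.INTER_CUBIC))
d2=env.snapshot("scene"); cv2.imwrite("pics/s12.png",cv2.resize(d2["pixels"][130:270,200:400][:,:,::-1],None,fx=4,fy=4,interpolation=cv2.INTER_CUBIC))
th1,b1=solve_pin(np.array([-.063,.03]))
P=np.linalg.inv(d["pose"])
for L in (.02,.05,.085,.105,.142,.161,.175,.205):
    p=point(th1,b1,0,L,.003); q=P[:3,:3]@p+P[:3,3]; k=d["camera_matrix"]@q; u,v=(k[:2]/k[2]).round().astype(int); print(L,u,v,np.median(c[v-1:v+2,u-1:u+2,2]).round(4))
for p in ((333,125),(356,187)): print(to_oven(c[p[1],p[0]]),c[p[1],p[0],2])
E
```

```text
12.4 [ 0.39852398 -0.07891897  0.31732551] [ 1.64834603 -0.06892626 -0.43994143]
0.02 274 303 0.1779
0.05 275 285 0.1779
0.085 278 264 0.001
0.105 279 253 0.1759
0.142 281 231 0.1775
0.161 283 220 0.1837
0.175 283 212 0.1777
0.205 285 195 0.2135
[ 0.0557791  -0.09842678] 0.22534865897208523
[-0.05344486 -0.09867341] 0.22460682597043735
```

View pics/t12.png

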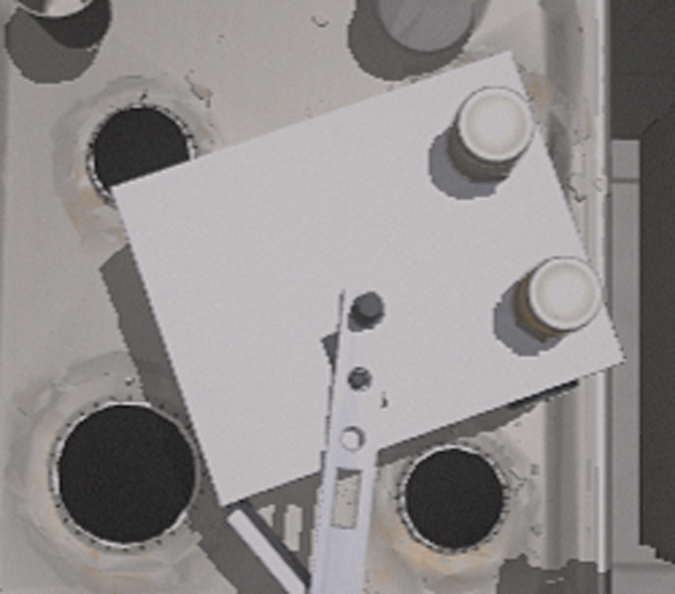

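View pics/s12.png

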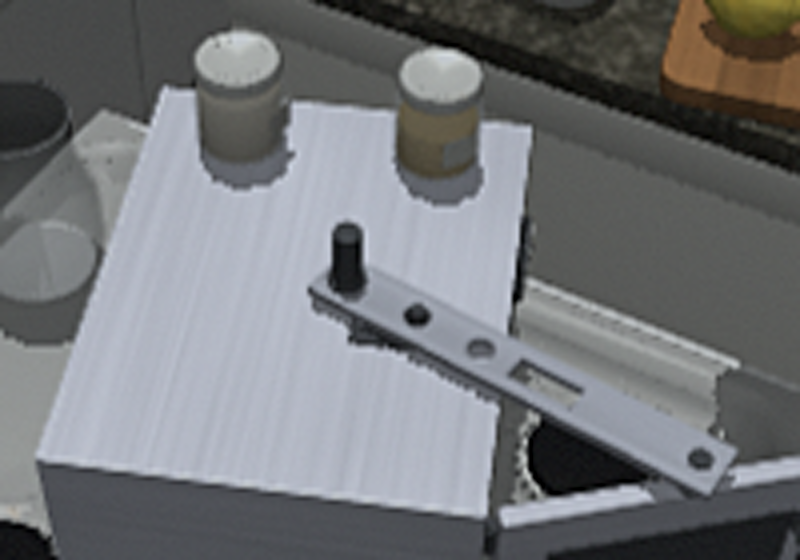

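The bar top is level at z = 0.178 along its length. The pin's top shows through the end hole at z = 0.184, and the jars haven't moved. The arm is clear, so I'm handing in.

```bash
python3 -c "
from rig import env
print(env.sign_off())"
```

```text
the job is handed in; nothing more can be done
None
```

The stay now holds the door wide open with its end hole down over the pin. I lifted it off, swung the door to about 1.21 rad (worked out from the pin's position, not measured directly), lowered the hole on, let go and moved the arm clear. The job was handed in at about 12.5 s.

**Final checks:**
- **Stay:** its top is level at z ≈ 0.178 m, 0.176–0.178 along the bar.
- **Pin:** its top shows through the end hole at about 0.184 m, which matches the pin's stated 19 mm above the roof.
- **Jars:** both stand within about 1 mm of where they started.
- **Force:** the readings I took never went above about 3 N.

**What went wrong or disagreed:**
- **Units slip:** my first move was written in millimetres instead of metres. The speed cap held it to about 36 mm in free air and nothing was touched.
- **Missed grasp:** the first grasp closed on nothing. Both depth views put the fingertips 25–36 mm behind the reported TCP, which doesn't match the tool description. I gripped about 25 mm lower and that held.
- **Pin position:** the views disagreed by a few millimetres (oven x about −0.061 to −0.066). I used −0.063, and the hole went on at the first try.

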